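# Feed a resin specimen block under the cut-off saw's guard to its length stop

## Task

Get the amber specimen block ready to be cut on the bench saw: square it against the fence, then take the red push stick from its tray and feed the block with it, along the fence and in under the low clear guard, until it bears gently but firmly against the micrometer length stop. Leave it flush on the fence and on the stop, lay the push stick back down in its tray, keep your hand out of the guard, do not shove the stop, and leave the other things on the bench alone.

Things in the scene. Friction and masses are not known exactly. Their poses are not given: they have to be found in the camera images.
- saw: Bench cut-off saw, fixed: white base, flat steel table 56 mm above its origin, x -300 to 180, y -150 to 70. x = feed direction, infeed to stop; y = from the fence to the operator's (robot's) side; origin at bench level under the raised blade, on the line of the fence's face. Fence face at y = 0, 24 high. Behind it (y under -80) column and motor, to 182 above the bench.
- guard: Clear fixed guard on the saw, origin and axes of saw: a box over x -77 to 57, y 0 to 64, roof 47 above the table. Its mouth, under a yellow lintel at x = -75, is 26 high and 60 wide (y 0 to 60). Through its roof come the blade's hood and arm (x -14 to 40, y -40 to 64, to 215 above the bench; grip to y 95). The hand (arm, fingers) must not hit it at over 8 N.
- shoe_tip (a point): Lower edge of the ramp of the steel hold-down shoe under the guard, facing the infeed (saw axes, x = -44, y = 20). Shoe: sole 16.5 above the table at rest, x -44 to -10, ramp up to x -64; sprung, yields upward. A 20 high block lifts it and is pressed down with about 4 N, so it drags (about 3 to 8 N) from here on, long before the stop. The push stick passes below it.
- stop: Micrometer length stop fixed on the saw's outfeed; axes as the saw's, origin on the table, 20 from the fence. Its steel anvil (18 across, centre 10.5 up, rigid) looks to -x in the guard. The spindle is screwed back from the origin by 0 to 20, a setting nobody has measured: find it by feel. A sprung brass tip (1 N) stands 2 proud of the anvil. Bear on the anvil with 4 N or more, never over 12 N.
- block: Amber resin block with a pale core, 60 (x) x 40 (y) x 20 (z), about 60 g, origin at the centre of its underside. It lies on the infeed end of the saw's table, askew and off the fence, its x roughly along the feed. Home, its front end is on the stop's anvil and its centre 20 from the fence.
- stick: Red push stick, about 120 g: bar 14 high, 18 wide, along its x from -50 to the black rubber nose, whose flat face (30 wide, 14 high) is at x = 125. Upright handle 36 (x) x 18 (y), up to z = 70, over the origin, which is on the underside. Grip the handle across y. It starts in the tray, nose towards the tray's +x.
- tray: Grey tray of the push stick, fixed to the bench: 240 (x) x 70 (y) outside, walls 4 thick and 14 high, floor 4 thick; origin at the centre of its underside.
- spare_block: Bystander: the next specimen block, blue-grey resin, 60 x 40 x 20, on the bench in front of the saw; not today's job; origin at the centre of its underside
- slab: Bystander: a slab already cut off, 40 x 18 x 18, lying on the outfeed end of the saw table; origin at the centre of its underside
- petri: Bystander: covered petri dish, 93 across, 15 high; origin at the centre of its underside
- wash: Bystander: white wash bottle, 64 across, 170 high; origin at the centre of its underside
- icebox: Bystander: open white box, 120 x 160 x 50; origin at the centre of its underside
- jar: Bystander: amber sample jar with a white cap, 56 across, 75 high; origin at the centre of its underside
Things that resemble listed ones, but are neither listed nor needed, are in the scene too. Of the things like the stick, leave any that is green; of the rest the larger one is meant.

How it is judged:
On the way, in this order (a step that is already met when the one before it is completed fails the run):
1. the push stick is pushing the block in under the guard: the block's front end is at least 10 mm inside the mouth, the stick presses on the block (x of block in the frame of saw above -0.095 m and contact force between stick and block above 0.3 N), for 0.05 s.
2. the block, pushed by the stick, bears on the length stop with 4 N or more for 0.2 s, flush on the fence (contact force between block and stop above 4 N and contact force between stick and block above 0.3 N and y of block in the frame of saw between 0.018 and 0.022 m and angle between the x axis of block and the x axis of saw, either way round below 0.035 rad), for 0.2 s.
At the end, for the whole second after the job is handed in: The amber block lies flat on the saw's table, still bearing on the stop (pressing its sprung tip, over 0.4 N, so within 2 mm of the anvil), its side within 2 mm of the fence and square to it within 2 degrees; the push stick lies upright on the floor of its tray, at rest (contact force between block and stop above 0.4 N and y of block in the frame of saw between 0.018 and 0.022 m and angle between the x axis of block and the x axis of saw, either way round below 0.035 rad and angle between block's own z axis and vertical below 0.05 rad and linear speed of each of block, stick below 0.01 m/s and x of stick in the frame of tray between -0.075 and 0.075 m and y of stick in the frame of tray between -0.024 and 0.024 m and z of stick in the frame of tray below 0.009 m and angle between stick's own z axis and vertical below 0.06 rad); the robot touches nothing.
It fails at once if the length stop is pressed with more than 12 N (contact force between block and stop above 12 N).
It fails at once if the fingers touch the block while any of it is under the guard (x of block in the frame of saw above -0.105 m and contact force between the fingers and block above 0.3 N).
It fails at once if the hand hits the guard (over 8 N) (contact force between any of the fingers, the arm and guard above 8 N).
It fails at once if another thing on the bench or the saw is moved by more than 20 mm (distance of any of spare_block, slab, petri, wash, icebox, jar from where it was at the start of the episode above 0.02 m).
It also fails if it takes over 72 s, if anything falls off the work surface, if the arm or the gripper's body presses on something with over 40 N, if the wrist force passes 120 N, or if a joint passes its speed limit or range.

## Robot

A 6-joint arm with a two-finger parallel gripper is mounted at the origin on the work surface. World frame = base frame: x ahead of the robot, y to its left, z up, the work surface at z = 0. Lengths are in m, angles in rad, forces in N, time in s.
With the tool pointing down it reaches from about 0.375 to 0.975 m from the base axis. Payload 3.8 kg.
Tool frame: the origin (TCP) lies midway between the tips of the shut fingers; the grasp point (between the pads) lies 19 mm behind it; z points along the fingers, y is the line along which they close (so a half turn about z gives the same grasp; the last joint's range is limited). The gripper opens to 85 mm and grips with 20 to 120 N. Pads are 22 mm wide; open, the fingers measure 114 mm over their backs; the gripper's body (76 mm by 85 mm) begins 54 mm behind the grasp point. The pads swing forward as they close: fully open they stand 13 mm farther back than shut.
Start: joints at [1.215, 0.264, 1.604, -0, 1.274, -0.037], TCP at [0.212, 0.641, 0.194] pointing down, gripper open.
Joint ranges: [-2.63, 2.63], [-0.94, 2.18], [0.31, 2.57], [-1.31, 4.45], [0, 2.66], [-2.55, 2.55]. Speed limits (rad/s): [2.57, 2.57, 3.14, 3.14, 3.14, 3.14].

## Interface

Orientations are given as a rotation vector (axis times angle).
In Python, from workcell import status, read_camera, workorder, masks_of gives the robot as it stands.
- The arm moves only by the tool drive_tool, never from a script. Its argument "rows" is a list of rows, each a list of 7 numbers: the turn, a rotation vector about the tool's x, y, z in degrees, then the shift along the tool's x, y, z in m, then the opening, from 0 (shut) to 1 (fully open). In form: [[ax, ay, az, tx, ty, tz, claw], ...]. A call has 1 to 8 rows; each row shifts and turns the commanded pose from where the row before left it, along the tool's axes as they then stand; what a row does not reach is not made up. A row lasts 1/12 s, in which the tool goes at most 41.7 mm and 7.16 degrees, less where a joint would pass 70% of its speed; a pose out of reach is approached as far as the arm can. A call is refused whole if a number of a shift passes 0.0417 or a number of a turn 7.16, either way. A call with a gripper value outside its range is refused whole. The fingers move at their own pace and stop on an object; "force" is the grip in N (left out, the last holds). Time passes only in rows, so rows that do not move let the fingers close. It gives the time, the measured TCP pose, the force, the opening and the grip force at its end, in the units of the state.
- status.read_state(): the state, without advancing time (a new reading comes with each control period).
- read_camera(name): name is "scene" or "top" or "wrist"; returns a dict with "color" (400x640x3 uint8, red, green, blue), "intrinsics" (3x3 intrinsics, pixels), "world_from_camera" (4x4, takes a point from camera to world coordinates); the wrist camera has in their place "mount" (4x4, takes a point from camera to tool coordinates, whose origin is the TCP and whose axes are the flange's). Camera axes: x right, y up, looking along -z (the intrinsics and any distortion apply to the point x, -y, -z); pixel columns grow to the right and rows downward; lengths in m; the calibration is good to about 2 mm. The wrist camera is an equidistant fisheye: a pixel r from the principal point sees the ray r / f radians off the axis. A picture is of the moment at which its call begins: read the wrist's pose just before it. There is no depth.
- workorder.finish_job(): hands the job in; it is judged then, once.
Trained networks look in a picture, given as the dict that the camera call returned (one of the last four; its "shot" number tells which), for a name from the list of things; names that differ only in an ending like _2 or _b are one class to them, and where a whole thing is asked for, a point or a joint stands for the part that bears it (a point fixed in the world has none). Each returns a list of dicts, best first, with "score" (0 to 1); they miss things now and then, are a little off and sometimes report something else, mostly with a low value. They report only what shows in the picture. A call takes as long as a camera call. They do not tell look-alikes from the thing itself.
- masks_of(picture, name): "mask" (400x640 bool, what is visible of it) and "bbox" ([left, top, right, bottom] in pixels, round what is visible of it).
The state is a dict: "time": time; "q": joint angles; "joint_vel": joint speeds; "joint_torque": joint torques, N m; "tool_pos": TCP position; "tcp_rot": TCP orientation; "wrist_force": force on the tool from outside, world axes, zero at the start; "torque": the same for the moment, N m; "width": opening from 0.0 (shut) to 1.0 (fully open); "grip_force": force on a finger pad.
Only numpy, scipy, OpenCV 4.12 (cv2) and the standard library are available. Lean on these libraries where they do the work, as an engineer would, in place of code of your own. Each camera call takes 0.05 s, during which the arm holds its last target. There are 200 camera calls.

## Working session

There is one attempt and no reset: what is moved stays moved. The work goes in short steps, Python scripts to look and compute and a tool call to move; the robot and the scene stay as the last step left them, time stands still between calls to the robot, and variables do not carry over. Pictures are saved under pics/ and viewed, at most 10 in all, crops included, and the job is handed in when it is done.

Besides the shell and the picture viewer there is one more tool, called as name(argument=value, ...) on one line, values as JSON. drive_tool: Moves the arm, as the interface text tells. Its arguments: {"type":"object","properties":{"rows":{"type":"array"},"force":{"type":"number"}},"required":["rows"]}

```bash
ls; mkdir -p pics; python3 - <<'E'
from workcell import status, read_camera, workorder, masks_of
import cv2,numpy as np
s=status.read_state(); print(s)
for n in ("scene","top"):
    p=read_camera(n); cv2.imwrite(f"pics/{n}0.png",p["color"][:,:,::-1]); print(n,p["intrinsics"],p["world_from_camera"], [k for k in p])
    for o in ("saw","block","stick","tray","stop","spare_block","guard"):
        print(o,[(round(d["score"],2),d["bbox"]) for d in masks_of(p,o)])
E
```

```text
pics
{'time': 0.0, 'q': array([ 1.21512268e+00,  2.64768633e-01,  1.60535824e+00, -2.15641900e-05,
        1.27370519e+00, -3.69234515e-02]), 'joint_vel': array([-4.92722675e-04,  5.05149339e-05, -4.99865278e-04, -1.16280714e-04,
        1.26046365e-03,  2.58609819e-04]), 'joint_torque': array([-2.46865122e-03, -5.15115023e+01, -3.67315435e+01, -1.17777839e-05,
        1.26540047e-02,  2.24626611e-06]), 'tool_pos': array([0.21127386, 0.64023174, 0.1924602 ]), 'tcp_rot': array([-0.49849846, -3.10136657,  0.00345595]), 'wrist_force': array([-0.08235207, -0.90379618,  0.34655456]), 'torque': array([-7.10500309e-05,  3.43384892e-03,  1.01519425e-03]), 'grip_force': 0.0, 'width': 1.008112539998262}
scene [[401.4250858    0.         325.27622677]
 [  0.         401.4250858  197.3681699 ]
 [  0.           0.           1.        ]] [[-0.38369772 -0.74923831  0.53983146  1.07178766]
 [ 0.9234218  -0.31652568  0.2170338   0.26237596]
 [ 0.00826048  0.58176752  0.81331318  1.03005294]
 [ 0.          0.          0.          1.        ]] ['color', 'intrinsics', 'world_from_camera', 'shot']
saw [(
[... 731 characters left out ...]
]
 [-0.01550832  0.16626286  0.98595951  1.38348975]
 [ 0.          0.          0.          1.        ]] ['color', 'intrinsics', 'world_from_camera', 'shot']
saw [(0.89, [249.4, 77.0, 401.2, 169.1]), (0.69, [433.7, 109.8, 459.8, 140.3])]
block [(0.51, [341.8, 140.9, 362.8, 156.2])]
stick [(0.89, [449.4, 237.4, 494.8, 285.9]), (0.7, [328.1, 192.1, 380.2, 201.3]), (0.69, [399.0, 223.3, 413.2, 264.6])]
tray [(0.93, [315.0, 187.7, 395.9, 213.5]), (0.22, [282.2, 125.1, 329.5, 157.8])]
stop [(0.45, [251.2, 132.1, 285.3, 147.7]), (0.38, [261.6, 191.0, 283.6, 211.3])]
spare_block [(0.49, [261.1, 188.0, 283.9, 210.4])]
guard [(0.56, [280.4, 126.8, 328.2, 157.2]), (0.41, [314.5, 185.4, 392.3, 210.6])]
```

```bash
python3 - <<'E'
import cv2
a=cv2.imread("pics/scene0.png");b=cv2.imread("pics/top0.png")
cv2.imwrite("pics/s1.png",cv2.resize(a[90:360,180:520],None,fx=2.2,fy=2.2,interpolation=cv2.INTER_CUBIC))
cv2.imwrite("pics/t1.png",cv2.resize(b[60:300,230:510],None,fx=2.5,fy=2.5,interpolation=cv2.INTER_CUBIC))
E
```

```text
(no output)
```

View pics/s1.png

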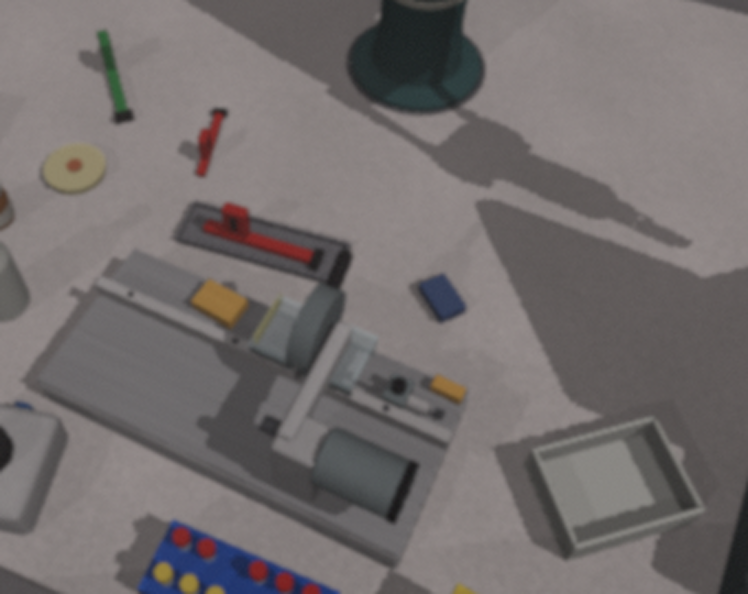

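View pics/t1.png

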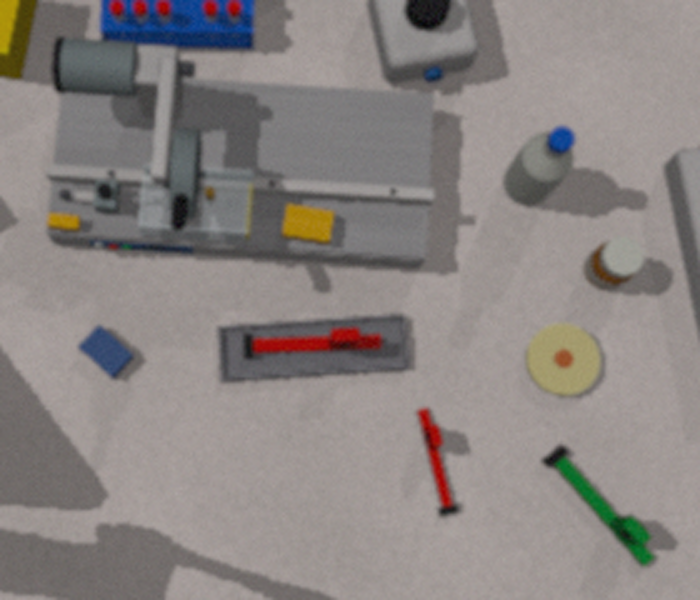

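The scene picture shows the saw with the amber block at crop (218,303), the large red stick in the grey tray at (265,240), a smaller red stick at (210,145) and a green one. In the top crop the feed runs left (world +y), the block is at (308,222), the stick handle at (344,338) and the nose at (249,346).

```bash
cat > h.py <<'E'
import numpy as np, cv2
from scipy.spatial.transform import Rotation as R
from workcell import status, read_camera, workorder, masks_of
def ray(p,uv,T=None):
    K=p["intrinsics"]; u,v=uv
    a=(u-K[0,2])/K[0,0]; b=(v-K[1,2])/K[1,1]
    if "mount" in p:
        r=np.hypot(a,b); s=np.sin(r)/r if r>1e-9 else 1.
        d=np.array([a*s,-b*s,-np.cos(r)])
    else: d=np.array([a,-b,-1.])
    M=p["world_from_camera"] if T is None else T
    d=M[:3,:3]@d; return M[:3,3],d
def atz(p,uv,z,T=None):
    o,d=ray(p,uv,T); return o+d*(z-o[2])/d[2]
def proj(p,X,T=None):
    M=p["world_from_camera"] if T is None else T
    c=(np.atleast_2d(X)-M[:3,3])@M[:3,:3]; x,y,z=c[:,0],-c[:,1],-c[:,2]
    K=p["intrinsics"]
    if "mount" in p:
        h=np.hypot(x,y)+1e-12; r=np.arctan2(h,z); a,b=x/h*r,y/h*r
    else: a,b=x/z,y/z
    return np.c_[a*K[0,0]+K[0,2],b*K[1,1]+K[1,2]]
def tool():
    s=status.read_state(); T=np.eye(4); T[:3,:3]=R.from_rotvec(s["tcp_rot"]).as_matrix(); T[:3,3]=s["tool_pos"]; return T
def wrist(name=None):
    T=tool(); p=read_camera("wrist"); p["world_from_camera"]=T@p["mount"]
    if name: cv2.imwrite(f"pics/{name}.png",p["color"][:,:,::-1])
    return p
E
python3 - <<'E'
from h import *
p=read_camera("top")
f=lambda c,z:atz(p,(230+c[0]/2.5,60+c[1]/2.5),z).round(4)
for n,c,z in [("tabTL",(58,85),.056),("TR",(432,95),.056),("BR",(422,250),.056),("BL",(50,238),.056),("fenceR",(432,200),.08),("fenceL",(50,185),.08),("lintelT",(250,180),.09),("lintB",(250,235),.09),("blk",(308,222),.076),("blkTL",(287,204),.076),("blkTR",(333,210),.076),("blkBR",(331,243),.076),("blkBL",(283,237),.076),("handle",(344,335),.074),("nose",(249,346),.018),("tail",(381,342),.018),("trTL",(219,327),.014),("trTR",(405,318),.014),("trBL",(223,382),.014),("trBR",(409,370),.014),("stopknob",(105,190),.08)]: print(n,f(c,z))
w=wrist("w0"); print(w["intrinsics"],w["mount"])
E
```

```text
tabTL [0.7604 0.2487 0.056 ]
TR [ 0.7499 -0.2297  0.056 ]
BR [ 0.5465 -0.2138  0.056 ]
BL [0.558  0.2507 0.056 ]
fenceR [ 0.6037 -0.2234  0.08  ]
fenceL [0.6193 0.2488 0.08  ]
lintelT [0.6244 0.0007 0.09  ]
lintB [ 0.5547 -0.      0.09  ]
blk [ 0.5756 -0.0712  0.076 ]
blkTL [ 0.5984 -0.0452  0.076 ]
blkTR [ 0.5912 -0.102   0.076 ]
blkBR [ 0.5492 -0.0995  0.076 ]
blkBL [ 0.5563 -0.0405  0.076 ]
handle [ 0.435  -0.1152  0.074 ]
nose [4.297e-01 2.000e-04 1.800e-02]
tail [ 0.4365 -0.1663  0.018 ]
trTL [0.4545 0.0386 0.014 ]
trTR [ 0.4684 -0.1974  0.014 ]
trBL [0.384  0.0325 0.014 ]
trBR [ 0.4017 -0.2016  0.014 ]
stopknob [0.6134 0.1802 0.08  ]
[[309.70691629   0.         320.86074184]
 [  0.         309.70691629 198.16154407]
 [  0.           0.           1.        ]] [[-4.77217366e-04  9.63494695e-01  2.67726999e-01  6.66024374e-02]
 [ 9.99999870e-01  5.07616853e-04 -4.43318760e-05  1.60408359e-04]
 [-1.78616264e-04  2.67726943e-01 -9.63494812e-01 -1.80999004e-01]
 [ 0.00000000e+00  0.00000000e+00  0.00000000e+00  1.00000000e+00]]
```

View pics/w0.png

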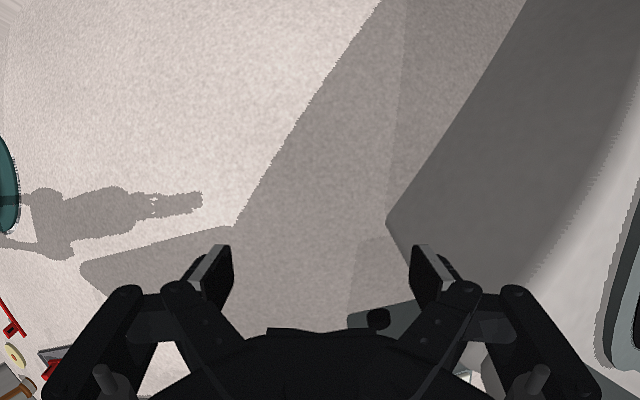

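drive_tool(rows=[[0,0,-5.4,0,0,-0.035,1],[0,0,-5.4,0,0,-0.035,1],[0,0,-5.4,0,0,-0.03,1],[0,0,0,-0.0187,-0.0349,0,1],[0,0,0,-0.0187,-0.0349,0,1],[0,0,0,-0.0187,-0.0349,0,1],[0,0,0,-0.0187,-0.0349,0,1],[0,0,0,-0.0187,-0.0349,0,1]])

```text
time: 1.57
tool_pos: [0.2991, 0.4617, 0.2939]
tcp_rot: [0.055, 3.141, 0.001]
wrist_force: [1.7, 0.6, -0.4]
width: 0.996
grip_force: 0.0
```

drive_tool(rows=[[0,0,0,-0.0187,-0.0349,0,1],[0,0,0,-0.0187,-0.0349,0,1],[0,0,0,-0.0187,-0.0349,0,1],[0,0,0,-0.0187,-0.0349,0,1],[0,0,0,-0.0187,-0.0349,0,1],[0,0,0,-0.0187,-0.0349,0,1],[0,0,0,-0.0187,-0.0349,0,1],[0,0,0,-0.0187,-0.0349,0,1]])

```text
time: 2.23
tool_pos: [0.4386, 0.177, 0.2942]
tcp_rot: [0.056, 3.14, 0.001]
wrist_force: [1.8, 1.0, -0.3]
width: 1.002
grip_force: 0.0
```

drive_tool(rows=[[0,0,0,-0.0187,-0.0349,0,1],[0,0,0,-0.0187,-0.0349,0,1],[0,0,0,-0.0187,-0.0349,0,1],[0,0,0,-0.0187,-0.0349,0,1],[0,0,0,-0.0187,-0.0349,0,1],[0,0,0,-0.0187,-0.0349,0,1],[0,0,0,-0.0187,-0.0349,0,1],[0,0,0,0,0,0,1]])

```text
time: 2.9
tool_pos: [0.5622, -0.0763, 0.2932]
tcp_rot: [0.065, 3.14, -0.005]
wrist_force: [0.4, 0.1, 1.1]
width: 1.0
grip_force: 0.0
```

```bash
python3 - <<'E'
from h import *
w=wrist("w1"); T=w["world_from_camera"]; print(status.read_state()["time"],tool().round(4),T[:3,3])
for o in ("block","guard","tray","stick"): print(o,[(round(d["score"],2),d["bbox"]) for d in masks_of(w,o)])
E
```

```text
2.95 [[-9.992e-01  4.090e-02 -6.000e-04  5.610e-01]
 [ 4.090e-02  9.992e-01 -6.000e-04 -7.330e-02]
 [ 6.000e-04 -6.000e-04 -1.000e+00  2.932e-01]
 [ 0.000e+00  0.000e+00  0.000e+00  1.000e+00]] [ 0.49553128 -0.07309305  0.4741722 ]
block [(0.62, [300.3, 159.1, 349.4, 193.8])]
guard []
tray [(0.59, [234.9, 45.5, 397.1, 105.4])]
stick [(0.96, [259.7, 63.7, 377.8, 88.8]), (0.93, [110.7, 0.0, 142.7, 31.7]), (0.73, [202.6, 0.0, 227.8, 36.2])]
```

View pics/w1.png

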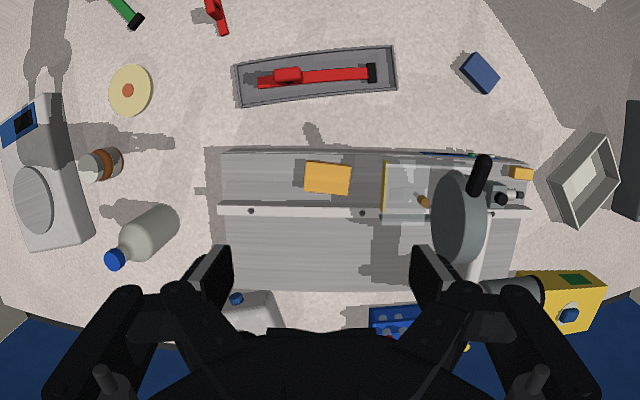

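The picture shows the block at (327,177), the fence running along row ~208, the lintel at (385,188), the tray at (316,75) with handle (288,76) and nose (371,73). I'll rectify it to a plane and measure there.

```bash
cat >> h.py <<'E'
def ortho(p,z,x0,x1,y0,y1,s=0.0005):
    # rows: x from x1 down to x0; cols: y from y0 up to y1 (saw feed to the right)
    xs=np.arange(x1,x0,-s); ys=np.arange(y0,y1,s); Y,X=np.meshgrid(ys,xs)
    m=proj(p,np.c_[X.ravel(),Y.ravel(),np.full(X.size,z)]).astype(np.float32).reshape(X.shape+(2,))
    return cv2.remap(p["color"],m[...,0],m[...,1],cv2.INTER_CUBIC)[:,:,::-1]
E
python3 - <<'E'
from h import *
w=wrist()
a=ortho(w,.080,.53,.66,-.24,.10,.0005); b=ortho(w,.018,.37,.48,-.24,.10,.0005)
im=np.vstack([a,b]); 
cv2.imwrite("pics/o1.png",im); print(a.shape,b.shape)
t=read_camera("top")
# block top mask, wrist & top
for p,n in((w,"w"),(t,"t")):
  for z in (.076,):
    im=ortho(p,z,.53,.63,-.14,.0,.0005).astype(int); B,G,Rr=im[...,0],im[...,1],im[...,2]
    m=((Rr-B>90)).astype(np.uint8)
    k,l,st,c=cv2.connectedComponentsWithStats(m)
    for i in range(1,k):
        if st[i,4]>1500:
            r=cv2.minAreaRect(np.argwhere(l==i)[:,::-1].astype(np.float32)); print(n,z,"ctr x,y",.63-r[0][1]*.0005,-.14+r[0][0]*.0005,"size mm",np.array(r[1])*.5,r[2])
E
```

```text
(260, 680, 3) (220, 680, 3)
w 0.076 ctr x,y 0.5794629516601563 -0.0702940673828125 size mm [39.83335495 59.40443039] 80.90972137451172
```

View pics/o1.png

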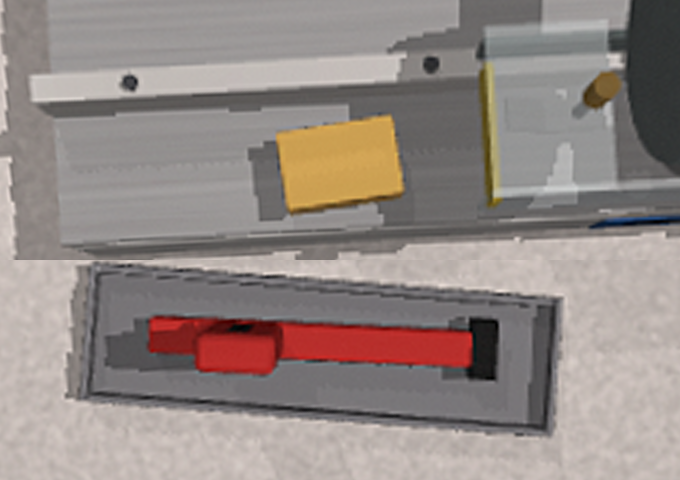

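The rectified view shows the block rotated about 9° (centre (340,163)), the fence's lower edge going from (35,102) to (400,80), the lintel at column 488, and the stick (bar (150,335) to nose face (498,350)) in the tray. Now fitting lines.

```bash
python3 - <<'E'
from h import *
w=wrist(); t=read_camera("top")
for p,n in((w,"w"),(t,"t")):
    g=cv2.cvtColor(ortho(p,.080,.58,.66,-.23,.0,.0005),cv2.COLOR_BGR2GRAY).astype(float); g=cv2.GaussianBlur(g,(5,5),1)
    d=np.diff(g,axis=0); pts=[]
    for c in range(30,360):
        exp=.604+.06*((-.23+c*.0005)+.223) ; r0=int((.66-exp)/.0005); lo=r0-16; seg=d[lo:r0+16,c]; r=lo+np.argmin(seg)
        if seg.min()<-6: pts.append((-.23+c*.0005,.66-(r+.5)*.0005))
    pts=np.array(pts,np.float32); vx,vy,x,y=cv2.fitLine(pts,cv2.DIST_HUBER,0,.001,.001).ravel()
    print(n,len(pts),"fence az",90-np.degrees(np.arctan(vy/vx)),"x at y=-.07",y+(-.07-x)*vy/vx)
# stick/tray segmentation
for z in (.018,.074):
    im=ortho(w,z,.37,.48,-.24,.10,.0005).astype(int); B,G,Rr=im[...,0],im[...,1],im[...,2]
    m=((Rr-G>70)).astype(np.uint8); k,l,st,c=cv2.connectedComponentsWithStats(m); i=1+np.argmax(st[1:,4]); cm=(l==i)
    pts=[]
    # bar edges, right of handle
    f=lambda r,c:(round(.48-(r+.5)*.0005,4),round(-.24+(c+.5)*.0005,4))
    for cc in (150,170,300,360,420,460): 
        r=np.flatnonzero(cm[:,cc]); print(z,cc,r.size and (f(r[0],cc),f(r[-1],cc)))
    a=np.flatnonzero(cm.any(0)); print("cols",f(0,a[0])[1],f(0,a[-1])[1])
    top=(Rr>195)&cm
    r=cv2.minAreaRect(np.argwhere(cm)[:,::-1].astype(np.float32)); print(r)
E
python3 - <<'E'
import cv2
a=cv2.imread("pics/w1.png")
E
```

```text
w 330 fence az 86.69959 x at y=-.07 0.61758846
t 228 fence az 86.83933 x at y=-.07 0.61380714
0.018 150 ((np.float64(0.4498), -0.1648), (np.float64(0.4348), -0.1648))
0.018 170 ((np.float64(0.4508), -0.1547), (np.float64(0.4342), -0.1547))
0.018 300 ((np.float64(0.4478), -0.0897), (np.float64(0.4302), -0.0897))
0.018 360 ((np.float64(0.4468), -0.0597), (np.float64(0.4298), -0.0597))
0.018 420 ((np.float64(0.4452), -0.0297), (np.float64(0.4278), -0.0297))
0.018 460 ((np.float64(0.4442), -0.0097), (np.float64(0.4268), -0.0097))
cols -0.1652 -0.0037
((309.83294677734375, 89.47555541992188), (323.1309509277344, 52.41684341430664), 2.4681179523468018)
0.074 150 0
0.074 170 0
0.074 300 ((np.float64(0.4532), -0.0897), (np.float64(0.4382), -0.0897))
0.074 360 ((np.float64(0.4522), -0.0597), (np.float64(0.4372), -0.0597))
0.074 420 ((np.float64(0.4508), -0.0297), (np.float64(0.4358), -0.0297))
0.074 460 0
cols -0.1532 -0.0117
((314.5733642578125, 75.36149597167969), (283.2535095214844, 46.207435607910156), 2.563770055770874)
```

drive_tool(rows=[[0,0,6.76,0,0,0,1],[0,0,0,-0.0178,0.0059,0.02,1],[0,0,0,0,0,0.04,1],[0,0,0,0,0,0.04,1],[0,0,0,0,0,0.04,1],[0,0,0,0,0,0.035,1],[0,0,0,0,0,0.025,1],[0,0,0,0,0,0,1]])

```text
time: 4.02
tool_pos: [0.5728, -0.0652, 0.087]
tcp_rot: [-0.239, -3.12, -0.002]
wrist_force: [-1.5, 0.4, -1.0]
width: 1.001
grip_force: 0.0
```

```bash
python3 - <<'E'
from h import *
w=wrist(); print(tool().round(4))
a=ortho(w,.076,.53,.66,-.16,.0,.0003);cv2.imwrite("pics/o2.png",np.vstack([cv2.resize(a,(533,433))[::2,::2],w["color"][150:350,187:453,::-1]]))
E
```

```text
[[-0.9883  0.1523 -0.0074  0.5753]
 [ 0.1523  0.9883  0.0012 -0.0657]
 [ 0.0075  0.     -1.      0.0905]
 [ 0.      0.      0.      1.    ]]Traceback (most recent call last):
  File "<stdin>", line 3, in <module>
    return _nx.concatenate(arrs, 0, dtype=dtype, casting=casting)
           ~~~~~~~~~~~~~~~^^^^^^^^^^^^^^^^^^^^^^^^^^^^^^^^^^^^^^^
ValueError: all the input array dimensions except for the concatenation axis must match exactly, but along dimension 1, the array at index 0 has size 267 and the array at index 1 has size 266
```

```bash
python3 - <<'E'
from h import *
for i in range(4):
    w=wrist(); s=status.read_state(); print(s["time"],s["tool_pos"].round(4),s["wrist_force"].round(2),np.degrees(np.arctan2(*tool()[:2,1][::-1])).round(2))
im=ortho(w,.076,.53,.63,-.14,.0,.0005).astype(int); m=((im[...,2]-im[...,0]>90)).astype(np.uint8)
k,l,st,c=cv2.connectedComponentsWithStats(m); i=1+np.argmax(st[1:,4]); r=cv2.minAreaRect(np.argwhere(l==i)[:,::-1].astype(np.float32)); print("ctr",.63-r[0][1]*.0005,-.14+r[0][0]*.0005,np.array(r[1])*.5,r[2])
E
```

```text
4.1167 [ 0.5779 -0.0663  0.0934] [-0.48  0.12  1.03] 81.22
4.1667 [ 0.5798 -0.0666  0.0954] [0.92 0.56 0.15] 81.22
4.2167 [ 0.5808 -0.0669  0.0965] [ 0.63 -0.15  0.17] 81.21
4.2667 [ 0.5812 -0.0671  0.097 ] [-0.48  0.38 -0.34] 81.2
ctr 0.5798216209411621 -0.07037973022460939 [39.27657318 59.44773483] 81.02737426757812
```

drive_tool(rows=[[0,0,0,0.001,-0.003,0.02,1],[0,0,0,0,0,0.014,1],[0,0,0,0,0,0.005,1],[0,0,0,0,0,0,1],[0,0,0,0,0,0,1],[0,0,0,0,0,0,1]])

```text
time: 4.77
tool_pos: [0.5787, -0.07, 0.0566]
tcp_rot: [0.241, 3.129, -0.0]
wrist_force: [-0.6, -0.3, 0.6]
width: 1.001
grip_force: 0.0
```

drive_tool(rows=[[0,0,0,0,0,0,0.5],[0,0,0,0,0,0,0.5],[0,0,0,0,0,0,0.5],[0,0,0,0,0,0,0.5],[0,0,0,0,0,0,0.5],[0,0,0,0,0,0,0.5]], force=20)

```text
time: 5.27
tool_pos: [0.5772, -0.0697, 0.0548]
tcp_rot: [-0.242, -3.132, -0.0]
wrist_force: [-0.3, 0.1, 0.2]
width: 0.499
grip_force: 0.0
```

```bash
python3 - <<'E'
from h import *
w=wrist();s=status.read_state();print(s["tool_pos"],s["width"],s["grip_force"],s["wrist_force"])
cv2.imwrite("pics/w3.png",cv2.resize(w["color"][120:400,180:460,::-1],None,fx=2,fy=2))
E
```

```text
[ 0.57716586 -0.06974607  0.05474657] 0.498379872455146 0.0 [-0.24258231 -0.07103987  0.48136632]
```

View pics/w3.png

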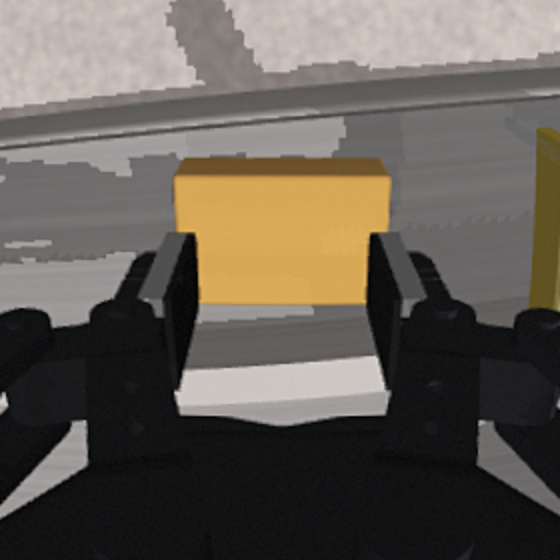

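drive_tool(rows=[[0,0,0,0,0,-0.002,0.3],[0,0,0,0,0,0,0.3],[0,0,0,0,0,0,0.3],[0,0,0,0,0,0,0.3],[0,0,0,0,0,0,0.3]], force=20)

```text
time: 5.73
tool_pos: [0.5772, -0.0698, 0.0568]
tcp_rot: [-0.242, -3.132, -0.0]
wrist_force: [0.2, 0.7, -0.4]
width: 0.304
grip_force: 0.0
```

```bash
python3 - <<'E'
from h import *
w=wrist();s=status.read_state();print(s["tool_pos"],s["width"],s["grip_force"],s["wrist_force"])
cv2.imwrite("pics/w4.png",cv2.resize(w["color"][120:400,180:460,::-1],None,fx=2,fy=2))
E
```

```text
[ 0.57717318 -0.06974076  0.05672572] 0.2978541311057501 0.0 [ 0.19203961 -0.53352911  0.2366119 ]
```

View pics/w4.png

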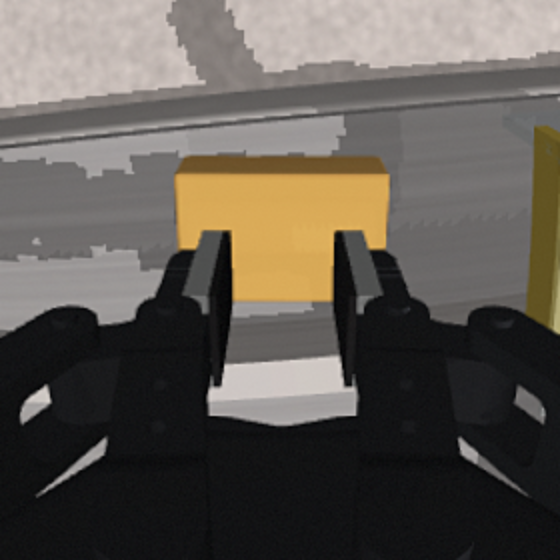

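The picture shows the fingers standing over the block's top face (tips near (220,235) and (345,235)) without touching it, so the real tips sit well behind the reported TCP. I reopen and feel downward in small steps.

drive_tool(rows=[[0,0,0,0,0,0,1],[0,0,0,0,0,0,1],[0,0,0,0,0,0,1],[0,0,0,0,0,0,1],[0,0,0,0,0,0.003,1],[0,0,0,0,0,0,1],[0,0,0,0,0,0,1]])

```text
time: 6.37
tool_pos: [0.5769, -0.0697, 0.0534]
tcp_rot: [-0.242, -3.132, -0.0]
wrist_force: [0.0, 0.0, 0.0]
width: 1.003
grip_force: 0.0
```

```bash
python3 - <<'E'
from h import *
p=read_camera("scene"); s=status.read_state(); print(s["tool_pos"],s["wrist_force"],s["width"])
X=[[.577,-.07,.0537],[.577,-.07,.095],[.58,-.07,.076]]; print(proj(p,X))
cv2.imwrite("pics/s5.png",cv2.resize(p["color"][170:270,220:340,::-1],None,fx=5,fy=5,interpolation=cv2.INTER_CUBIC))
E
```

```text
[ 0.5770129  -0.06971529  0.05354975] [ 0.56252329 -0.20564363  0.04130309] 0.9982227224904758
[[280.95146361 229.98708261]
 [279.72215043 222.21301185]
 [279.81652256 226.69931764]]
```

View pics/s5.png

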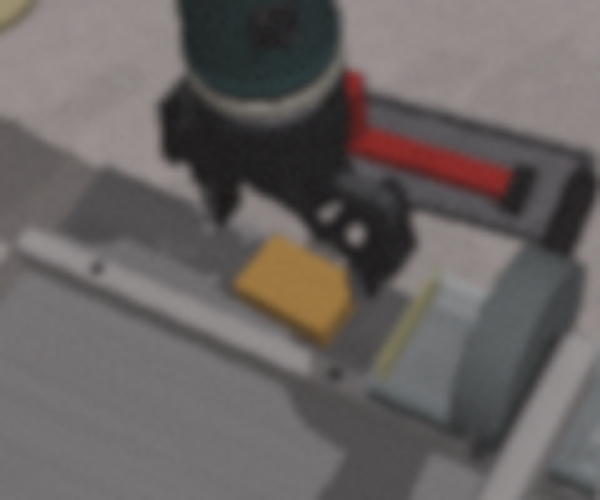

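The scene view confirms it: the fingertips (222,222) and (370,290) stand roughly 35 mm above the block (295,290). I'll continue down carefully.

drive_tool(rows=[[0,0,0,0,0,0.008,1],[0,0,0,0,0,0.008,1],[0,0,0,0,0,0.008,1],[0,0,0,0,0,0,1],[0,0,0,0,0,0,1]])

```text
time: 6.83
tool_pos: [0.576, -0.0695, 0.0283]
tcp_rot: [-0.242, -3.13, -0.0]
wrist_force: [0.0, 0.2, 0.3]
width: 1.001
grip_force: 0.0
```

```bash
python3 - <<'E'
from h import *
w=wrist();s=status.read_state();print(s["tool_pos"],s["wrist_force"],s["width"],s["q"])
im=ortho(w,.076,.53,.63,-.14,.0,.0005).astype(int); m=((im[...,2]-im[...,0]>90)).astype(np.uint8)
k,l,st,c=cv2.connectedComponentsWithStats(m); i=1+np.argmax(st[1:,4]); r=cv2.minAreaRect(np.argwhere(l==i)[:,::-1].astype(np.float32)); print("ctr",.63-r[0][1]*.0005,-.14+r[0][0]*.0005,np.array(r[1])*.5,r[2])
cv2.imwrite("pics/w6.png",cv2.resize(w["color"][100:380,140:500,::-1],None,fx=2,fy=2))
E
```

```text
[ 0.57664647 -0.06967478  0.02904016] [-0.80161107 -0.27169598  0.50969058] 1.0047009081630929 [-1.63113865e-01  2.44394614e-01  1.95561495e+00 -2.38862556e-05
  9.42945485e-01 -1.57986964e+00]
ctr 0.5798056640625 -0.07037303161621095 [39.58564758 59.49137497] 81.06940460205078
```

View pics/w6.png

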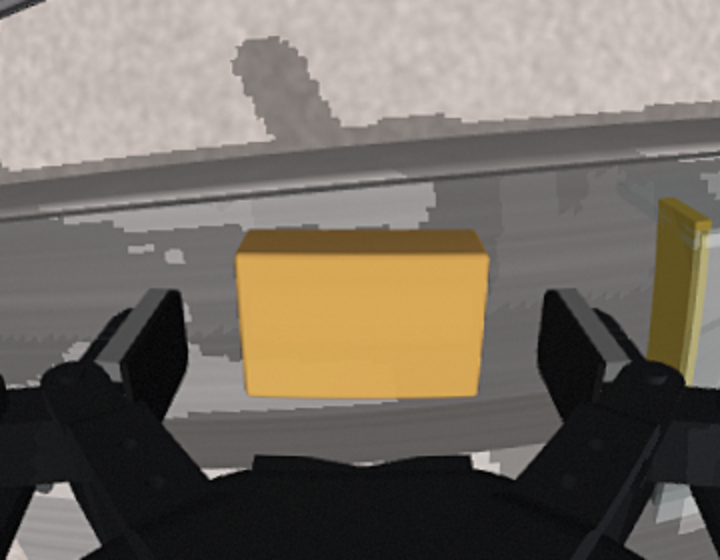

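The block sits between the open fingers (tips at (183,290) and (543,290)). Triangulated, the tips are about 50 mm behind the reported TCP when open, i.e. at z≈0.079, so 14 mm more.

drive_tool(rows=[[0,0,0,-0.002,0,0.007,1],[0,0,0,0,0,0.006,1],[0,0,0,0,0,0,1],[0,0,0,0,0,0,0.6],[0,0,0,0,0,0,0.6],[0,0,0,0,0,0,0.6],[0,0,0,0,0,0,0.6],[0,0,0,0,0,0,0.6]], force=20)

```text
time: 7.55
tool_pos: [0.5792, -0.0701, 0.0169]
tcp_rot: [0.242, 3.132, -0.0]
wrist_force: [-0.7, 0.5, -0.6]
width: 0.695
grip_force: 22.7
```

drive_tool(rows=[[0,0,-2.8,0,0,0,0.6],[0,0,-2.8,0,0,0,0.6],[0,0,0,-0.005,0,0,0.6],[0,0,0,-0.005,0,0,0.6],[0,0,0,-0.004,0,0,0.6],[0,0,0,0,0,0,0.6],[0,0,0,0,0,0,0.6]])

```text
time: 8.13
tool_pos: [0.594, -0.0709, 0.0169]
tcp_rot: [0.089, 3.139, -0.0]
wrist_force: [0.9, 0.8, 1.9]
width: 0.698
grip_force: 22.8
```

drive_tool(rows=[[0,0,0,-0.001,0,0,0.6],[0,0,0,-0.001,0,0,0.6],[0,0,0,-0.001,0,0,0.6],[0,0,0,0,0,0,0.6]])

```text
time: 8.47
tool_pos: [0.5963, -0.071, 0.0169]
tcp_rot: [0.089, 3.14, -0.0]
wrist_force: [-2.0, -0.9, 2.4]
width: 0.697
grip_force: 23.0
```

drive_tool(rows=[[0,0,0,-0.001,0,0,0.6],[0,0,0,0,0,0,0.6]])

```text
time: 8.63
tool_pos: [0.5968, -0.071, 0.0169]
tcp_rot: [-0.089, -3.139, -0.0]
wrist_force: [-3.4, -0.6, 5.3]
width: 0.699
grip_force: 23.2
```

drive_tool(rows=[[0,0,0,-0.001,0,0,0.6],[0,0,0,0,0,0,0.6],[0,0,0,0,0,0,0.6]])

```text
time: 8.88
tool_pos: [0.5967, -0.0711, 0.0169]
tcp_rot: [-0.089, -3.137, -0.0]
wrist_force: [-6.1, 0.7, 8.2]
width: 0.7
grip_force: 23.6
```

```bash
cat >> h.py <<'E'
def fence_block():
    w=wrist(); im=ortho(w,.076,.53,.66,-.2,.03,.0005).astype(int); m=((im[...,2]-im[...,0]>90)&(im[...,1]-im[...,0]>40)).astype(np.uint8)
    k,l,st,c=cv2.connectedComponentsWithStats(m); i=1+np.argmax(st[1:,4]); r=cv2.minAreaRect(np.argwhere(l==i)[:,::-1].astype(np.float32)); print("blk",.66-r[0][1]*.0005,-.2+r[0][0]*.0005,np.array(r[1])*.5,r[2])
    g=cv2.GaussianBlur(cv2.cvtColor(ortho(w,.080,.58,.66,-.23,.0,.0005),cv2.COLOR_BGR2GRAY).astype(float),(5,5),1); d=np.diff(g,axis=0); pts=[]
    for c in range(30,440):
        exp=.6176+.0568*((-.23+c*.0005)+.07); r0=int((.66-exp)/.0005); lo=r0-12; seg=d[lo:r0+12,c] if c<g.shape[1] else np.zeros(1)
        if seg.min()<-6: pts.append((-.23+c*.0005,.66-(lo+np.argmin(seg)+.5)*.0005))
    vx,vy,x,y=cv2.fitLine(np.array(pts,np.float32),cv2.DIST_HUBER,0,.001,.001).ravel(); print("fence az",len(pts),90-np.degrees(np.arctan(vy/vx)),y+(-.07-x)*vy/vx)
    return w
E
python3 - <<'E'
from h import *
print(status.read_state()["wrist_force"],tool().round(4)); fence_block()
E
```

```text
[-6.14237873  0.66597909  8.1916816 ] [[-9.984e-01  5.640e-02 -2.900e-03  5.967e-01]
 [ 5.640e-02  9.984e-01  2.000e-04 -7.110e-02]
 [ 2.900e-03  1.000e-04 -1.000e+00  1.690e-02]
 [ 0.000e+00  0.000e+00  0.000e+00  1.000e+00]]
blk 0.597497543334961 -0.0711423034667969 [39.71200943 59.41711044] 86.67259216308594
fence az 223 86.64561 0.6182489
```

drive_tool(rows=[[0,0,0,0,0,0,1],[0,0,0,0,0,0,1],[0,0,0,0,0,0,1],[0,0,0,0,0,0,1],[0,0,0,0,0,-0.03,1],[0,0,0,0,0,-0.035,1],[0,0,7,0,0,-0.035,1],[0,0,7,0,0,-0.035,1]])

```text
time: 9.6
tool_pos: [0.5978, -0.0711, 0.1527]
tcp_rot: [-0.479, -3.104, -0.0]
wrist_force: [0.1, 0.2, 0.3]
width: 0.999
grip_force: 0.0
```

```bash
python3 - <<'E'
from h import *
print(status.read_state()["wrist_force"],tool()[:3,3].round(4)); fence_block()
E
```

```text
[0.08696221 0.24179211 0.28030796] [ 0.5978 -0.0711  0.1527]
blk 0.5972145233154297 -0.07103160095214844 [39.77040482 59.36281967] 86.69812774658203
fence az 410 86.608215 0.61790264
```

drive_tool(rows=[[0,0,7,0,0,-0.02,1],[0,0,7,0,0,0,1],[0,0,7,0,0,0,1],[0,0,7,0,0,0,1],[0,0,7,0,0,0,1],[0,0,7,0,0,0,1],[0,0,7,0,0,0,1],[0,0,7,0,0,0,1]])

```text
time: 10.32
tool_pos: [0.5983, -0.0711, 0.1714]
tcp_rot: [1.88, 2.517, 0.0]
wrist_force: [-0.3, 0.8, -0.2]
width: 1.0
grip_force: 0.0
```

drive_tool(rows=[[0,0,7,0,0,0,1],[0,0,7.1,0,0,0,1],[0,0,0,-0.0075,-0.032,0,1],[0,0,0,-0.0075,-0.032,0,1],[0,0,0,-0.0075,-0.032,0,1],[0,0,0,-0.0075,-0.031,0,1],[0,0,0,-0.0075,-0.031,0,1],[0,0,0,0,0,0,1]])

```text
time: 10.98
tool_pos: [0.437, -0.1165, 0.1705]
tcp_rot: [-2.168, -2.27, 0.005]
wrist_force: [-0.3, 1.1, 0.1]
width: 1.002
grip_force: 0.0
```

```bash
python3 - <<'E'
from h import *
wrist();wrist();w=wrist(); T=tool(); print(T.round(4), np.degrees(np.arctan2(T[1,1],T[0,1])))
im=ortho(w,.018,.38,.48,-.2,.03,.0005).astype(int); m=((im[...,2]-im[...,1]>70)).astype(np.uint8); k,l,st,c=cv2.connectedComponentsWithStats(m); i=1+np.argmax(st[1:,4]); cm=l==i
for cc in range(60,400,20):
    r=np.flatnonzero(cm[:,cc])
    if r.size: print(round(-.2+cc*.0005,4),.48-r[0]*.0005,.48-r[-1]*.0005)
a=np.flatnonzero(cm.any(0)); print(-.2+a[[0,-1]]*.0005)
im=ortho(w,.074,.38,.48,-.2,.03,.0005).astype(int); cv2.imwrite("pics/o7.png",cv2.resize(np.vstack([ortho(w,.018,.38,.48,-.2,.03),im]).astype(np.uint8),None,fx=1.4,fy=1.4))
E
```

```text
[[-4.620e-02  9.989e-01  1.900e-03  4.427e-01]
 [ 9.989e-01  4.620e-02 -3.000e-04 -1.162e-01]
 [-4.000e-04  1.900e-03 -1.000e+00  1.721e-01]
 [ 0.000e+00  0.000e+00  0.000e+00  1.000e+00]] 2.6505805853951148
-0.16 0.45099999999999996 0.4345
-0.15 0.45049999999999996 0.4345
-0.14 0.45099999999999996 0.431
-0.13 0.45049999999999996 0.431
-0.12 0.44999999999999996 0.4305
-0.11 0.44899999999999995 0.431
-0.1 0.44799999999999995 0.4315
-0.09 0.44799999999999995 0.431
-0.08 0.4475 0.4305
-0.07 0.44699999999999995 0.43
-0.06 0.4465 0.4295
-0.05 0.44599999999999995 0.429
-0.04 0.4455 0.4285
-0.03 0.44499999999999995 0.428
-0.02 0.4445 0.4275
-0.01 0.44399999999999995 0.4275
[-0.1655 -0.0045]
```

View pics/o7.png

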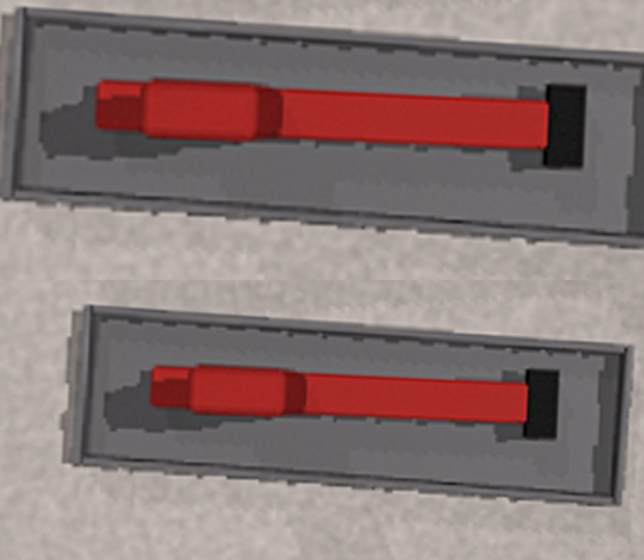

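The rectified view shows the stick handle top centred at lower-panel (238,391), i.e. world (0.441,-0.115), aligned with the tool; descending to grip it.

drive_tool(rows=[[0,0,0,0.0012,-0.0021,0.03,1],[0,0,0,0,0,0.035,1],[0,0,0,0,0,0.035,1],[0,0,0,0,0,0.03,1],[0,0,0,0,0,0.02,1],[0,0,0,0,0,0.012,1],[0,0,0,0,0,0.008,1],[0,0,0,0,0,0,1]])

```text
time: 11.8
tool_pos: [0.4395, -0.1142, -0.0001]
tcp_rot: [-2.166, -2.271, 0.002]
wrist_force: [-1.2, 0.6, 0.2]
width: 0.999
grip_force: 0.0
```

drive_tool(rows=[[0,0,0,0,0,0,0],[0,0,0,0,0,0,0],[0,0,0,0,0,0,0],[0,0,0,0,0,0,0],[0,0,0,0,0,0,0],[0,0,0,0,0,0,0],[0,0,0,0,0,0,0],[0,0,0,0,0,0,0]], force=70)

```text
time: 12.47
tool_pos: [0.4405, -0.1151, 0.0025]
tcp_rot: [2.168, 2.272, 0.001]
wrist_force: [-1.1, 0.9, 4.2]
width: 0.203
grip_force: 70.5
```

drive_tool(rows=[[0,0,0,0,0,-0.01,0],[0,0,0,0,0,-0.03,0],[0,0,0,0,0,-0.035,0],[0,0,3,0,0,-0.035,0],[0,0,3,0,0,-0.01,0],[0,0,0,0,0,0,0],[0,0,0,0,0,0,0],[0,0,0,0,0,0,0]])

```text
time: 13.13
tool_pos: [0.4384, -0.1144, 0.1203]
tcp_rot: [-2.282, -2.156, 0.002]
wrist_force: [-0.3, 0.7, -1.9]
width: 0.202
grip_force: 69.9
```

```bash
python3 - <<'E'
from h import *
w=wrist(); T=tool(); s=status.read_state(); print(T.round(4), s["wrist_force"].round(2),np.degrees(np.arctan2(T[1,0],T[0,0])))
R2=[]
for n in ("scene","top"):
    p=read_camera(n); d=masks_of(p,"wash")
    for q in d[:2]:
        print(n,q["score"],q["bbox"])
    if d:
        v,u=np.argwhere(d[0]["mask"]).mean(0); R2.append(ray(p,(u,v)))
if len(R2)==2:
    (o1,d1),(o2,d2)=R2; A=np.c_[d1,-d2]; t=np.linalg.lstsq(A,o2-o1,rcond=None)[0]; print("wash mid",o1+t[0]*d1,o2+t[1]*d2)
# stick in hand: bar edges in plane of bar top
zb=T[2,3]+.0015+.014
im=ortho(w,zb,.38,.48,-.2,.05,.0005).astype(int); m=((im[...,2]-im[...,1]>70)).astype(np.uint8); k,l,st,c=cv2.connectedComponentsWithStats(m); i=1+np.argmax(st[1:,4]); cm=l==i
P=[]
for cc in range(200,400,20):
    r=np.flatnonzero(cm[:,cc])
    if r.size: P.append((-.2+cc*.0005,.48-r.mean()*.0005)); 
P=np.array(P); print(P[[0,-1]],90-np.degrees(np.arctan(np.polyfit(P[:,0],P[:,1],1)[0])), -.2+np.flatnonzero(cm.any(0))[[0,-1]]*.0005)
E
```

```text
[[ 0.057   0.9984 -0.0038  0.438 ]
 [ 0.9984 -0.057   0.0012 -0.1143]
 [ 0.001  -0.0039 -1.      0.1197]
 [ 0.      0.      0.      1.    ]] [ 0.62  0.16 -1.29] 86.73445802753857
scene 0.89 [162.3, 192.4, 194.4, 232.8]
top 0.81 [433.0, 108.9, 458.8, 138.4]
wash mid [ 0.65425053 -0.36127756  0.07203742] [ 0.65242051 -0.35757692  0.07042595]
[[-0.1      0.44025]
 [-0.01     0.44525]] 86.98174481957479 [-0.176 -0.004]
```

drive_tool(rows=[[0,0,0,-0.023,0.0313,0,0],[0,0,0,-0.023,0.0313,0,0],[0,0,0,-0.023,0.0313,0,0],[0,0,0,-0.023,0.0313,0,0],[0,0,0,-0.0237,0.0313,0,0],[0,0,0,0,0,0,0],[0,0,0,0,0,0,0],[0,0,0,0,0,0,0]])

```text
time: 14.05
tool_pos: [0.5884, -0.239, 0.1202]
tcp_rot: [-2.283, -2.154, 0.002]
wrist_force: [-0.6, 1.1, -1.3]
width: 0.199
grip_force: 69.7
```

drive_tool(rows=[[0,0,0,0,0,0,0],[0,0,0,0,0,0,0]])

```text
time: 14.22
tool_pos: [0.5884, -0.2385, 0.1217]
tcp_rot: [-2.284, -2.156, 0.0]
wrist_force: [-0.3, 0.2, -1.0]
width: 0.199
grip_force: 69.7
```

```bash
cat >> h.py <<'E'
def stick_view(zb):
    w=wrist(); T=tool(); s=status.read_state(); print("t",s["time"],"tcp",T[:3,3].round(4),"F",s["wrist_force"].round(2),"az",np.degrees(np.arctan2(T[1,0],T[0,0])).round(2))
    im=ortho(w,zb,.54,.64,-.27,.02,.0005).astype(int); m=((im[...,2]-im[...,1]>70)&(im[...,1]<90)).astype(np.uint8); k,l,st,c=cv2.connectedComponentsWithStats(m); i=1+np.argmax(st[1:,4]); cm=l==i
    e=np.flatnonzero(cm.any(0)); P=[]
    for cc in range(e[-1]-160,e[-1]-10,10):
        r=np.flatnonzero(cm[:,cc]); P.append((-.27+cc*.0005,.64-r.mean()*.0005,(r[-1]-r[0])*.5))
    P=np.array(P); print("bar az",90-np.degrees(np.arctan(np.polyfit(P[:,0],P[:,1],1)[0])),"mid",P[0],P[-1],"dist fence", [(.6179+.0585*(q[0]+.07)-q[1])*.9984 for q in (P[0],P[-1])],"red end y",-.27+e[-1]*.0005)
    im=ortho(w,.076,.53,.66,-.2,.05,.0005).astype(int); m=((im[...,2]-im[...,0]>90)&(im[...,1]-im[...,0]>40)).astype(np.uint8)
    k,l,st,c=cv2.connectedComponentsWithStats(m); i=1+np.argmax(st[1:,4]); r=cv2.minAreaRect(np.argwhere(l==i)[:,::-1].astype(np.float32)); print("blk",.66-r[0][1]*.0005,-.2+r[0][0]*.0005,np.array(r[1])*.5,r[2])
E
python3 - <<'E'
from h import *
z=tool()[2,3]; stick_view(z+.0015+.014)
E
```

```text
t 14.2667 tcp [ 0.5886 -0.2386  0.122 ] F [-0.13  0.58 -1.11] az 86.71
bar az 86.79070432371404 mid [-0.208  0.591 17.   ] [-0.138  0.595 17.   ] dist fence [np.float64(0.018796876800000036), np.float64(0.018891724799999992)] red end y -0.128
blk 0.5964497528076173 -0.0881166458129883 [39.02144241 10.42452717] 86.68222045898438
```

drive_tool(rows=[[0,0,0,0,-0.001,0.02,0],[0,0,0,0,0,0.02,0],[0,0,0,0,0,0.014,0],[0,0,0,0,0,0.007,0],[0,0,0,0,0,0,0],[0,0,0,0,0,0,0],[0,0,0,0,0,0,0]])

```text
time: 14.85
tool_pos: [0.5893, -0.2397, 0.062]
tcp_rot: [2.284, 2.155, 0.001]
wrist_force: [1.0, -0.3, -0.8]
width: 0.202
grip_force: 69.8
```

```bash
python3 - <<'E'
from h import *
z=tool()[2,3]; stick_view(z+.0015+.014)
E
```

```text
t 14.9 tcp [ 0.5896 -0.2398  0.0623] F [ 0.56 -0.59 -0.32] az 86.68
bar az 86.79070432371397 mid [-0.2095  0.592  17.    ] [-0.1395  0.596  17.    ] dist fence [np.float64(0.017710867199999984), np.float64(0.01780571520000005)] red end y -0.1295Traceback (most recent call last):
  File "<stdin>", line 2, in <module>
  File "h.py", line 51, in stick_view
    k,l,st,c=cv2.connectedComponentsWithStats(m); i=1+np.argmax(st[1:,4]); r=cv2.minAreaRect(np.argwhere(l==i)[:,::-1].astype(np.float32)); print("blk",.66-r[0][1]*.0005,-.2+r[0][0]*.0005,np.array(r[1])*.5,r[2])
                                                      ~~~~~~~~~^^^^^^^^^^
    return _wrapfunc(a, 'argmax', axis=axis, out=out, **kwds)
    return bound(*args, **kwds)
ValueError: attempt to get argmax of an empty sequence
```

drive_tool(rows=[[0,0,0,0,-0.003,0.003,0],[0,0,0,0,0,0.002,0],[0,0,0,0,0,0,0],[0,0,0,0,0,0,0],[0,0,0,0,0,0,0]])

```text
time: 15.32
tool_pos: [0.5855, -0.2393, 0.0558]
tcp_rot: [2.285, 2.156, 0.0]
wrist_force: [-0.1, -0.0, -1.3]
width: 0.2
grip_force: 69.8
```

```bash
python3 - <<'E'
from h import *
z=tool()[2,3]
try: stick_view(z+.0015+.014)
except Exception as e: print(e)
E
```

```text
t 15.3667 tcp [ 0.5855 -0.2393  0.0559] F [-0.52  0.27 -1.13] az 86.67
bar az 86.81110337502695 mid [-0.209    0.58825 16.5    ] [-0.139  0.592 17.   ] dist fence [np.float64(0.021484070399999996), np.float64(0.021828518400000035)] red end y -0.129
attempt to get argmax of an empty sequence
```

drive_tool(rows=[[0,0,0,0,0,0.001,0],[0,0,0,0,0,0,0],[0,0,0,0,0,0,0]])

```text
time: 15.62
tool_pos: [0.5854, -0.2392, 0.0547]
tcp_rot: [-2.285, -2.156, 0.0]
wrist_force: [-0.0, -0.8, -1.7]
width: 0.196
grip_force: 69.8
```

drive_tool(rows=[[0,0,0,0,0,0.0007,0],[0,0,0,0,0,0,0],[0,0,0,0,0,0,0]])

```text
time: 15.87
tool_pos: [0.5856, -0.2393, 0.0545]
tcp_rot: [2.285, 2.156, 0.0]
wrist_force: [-1.2, 1.2, 1.9]
width: 0.197
grip_force: 70.2
```

drive_tool(rows=[[0,0,0,0.004,0,-0.0006,0],[0,0,0,0.004,0,0,0],[0,0,0,0.003,0,0,0],[0,0,0,0.003,0,0,0],[0,0,0,0.003,0,0,0],[0,0,0,0.003,0,0,0],[0,0,0,0.003,0,0,0],[0,0,0,0,0,0,0]])

```text
time: 16.53
tool_pos: [0.5867, -0.2155, 0.0546]
tcp_rot: [-2.284, -2.156, -0.0]
wrist_force: [-0.7, 0.1, -1.2]
width: 0.2
grip_force: 70.0
```

```bash
cat > look.py <<'E'
from h import *
w=wrist(); T=tool(); s=status.read_state(); u=np.array([.0576,.9983]); v=np.array([-.9983,.0576]); O=np.array([.6263,.0775])
sx=lambda q:((np.array(q)-O)@u).round(4),; 
d=T[:2,3]-O; print("t",round(s["time"],2),"tcp",T[:3,3].round(4),"F",s["wrist_force"].round(2),"az",np.degrees(np.arctan2(T[1,0],T[0,0])).round(2),"saw xy of stick",(d@u).round(4),(d@v).round(4),"nose",(d@u+.125).round(4),"front if touching",(d@u+.185).round(4))
im=ortho(w,.076,.53,.66,-.2,.12,.0005).astype(int); m=((im[...,2]-im[...,0]>75)&(im[...,1]-im[...,0]>35)).astype(np.uint8)
k,l,st,c=cv2.connectedComponentsWithStats(m)
for i in range(1,k):
    if st[i,4]>800: 
        r=cv2.minAreaRect(np.argwhere(l==i)[:,::-1].astype(np.float32)); q=np.array([.66-r[0][1]*.0005,-.2+r[0][0]*.0005])-O; print("blk saw",(q@u).round(4),(q@v).round(4),np.array(r[1])*.5,r[2])
E
python3 look.py
```

```text
t 16.58 tcp [ 0.5867 -0.2157  0.0546] F [ 0.64 -0.21 -0.63] az 86.7 saw xy of stick -0.295 0.0226 nose -0.17 front if touching -0.11
blk saw -0.1676 0.0202 [39.27277374  5.4083271 ] 86.8201675415039
```

drive_tool(rows=[[0,0,0,0.003,0,0,0],[0,0,0,0.003,0,0,0],[0,0,0,0.003,0,0,0],[0,0,0,0.003,0,0,0],[0,0,0,0.003,0,0,0],[0,0,0,0.003,0,0,0],[0,0,0,0.003,0,0,0],[0,0,0,0,0,0,0]])

```text
time: 17.25
tool_pos: [0.588, -0.1945, 0.0547]
tcp_rot: [-2.284, -2.156, -0.0]
wrist_force: [-0.3, -0.3, -1.2]
width: 0.196
grip_force: 70.0
```

```bash
python3 look.py; python3 - <<'E'
from h import *
u=np.array([.0576,.9983]); v=np.array([-.9983,.0576]); O=np.array([.6263,.0775])
for n in ("scene","top"):
    p=read_camera(n); im=ortho(p,.076,.53,.66,-.2,.12,.0005).astype(int); m=((im[...,2]-im[...,0]>60)&(im[...,1]-im[...,0]>25)).astype(np.uint8)
    k,l,st,c=cv2.connectedComponentsWithStats(m)
    for i in range(1,k):
        if st[i,4]>800:
            r=cv2.minAreaRect(np.argwhere(l==i)[:,::-1].astype(np.float32)); q=np.array([.66-r[0][1]*.0005,-.2+r[0][0]*.0005])-O; print(n,"blk saw",(q@u).round(4),(q@v).round(4),np.array(r[1])*.5,r[2])
E
```

```text
t 17.3 tcp [ 0.588  -0.1949  0.0547] F [-0.4  -0.67 -1.57] az 86.7 saw xy of stick -0.2741 0.0225 nose -0.1491 front if touching -0.0891
blk saw -0.1466 0.0202 [39.38612366  5.54647541] 86.86363983154297
scene blk saw -0.1214 0.0224 [36.46397781 61.1727066 ] 86.87786865234375
top blk saw -0.1205 0.0253 [43.74568939 63.69486237] 85.91438293457031
```

drive_tool(rows=[[0,0,0,0.003,0,0,0],[0,0,0,0.003,0,0,0],[0,0,0,0.003,0,0,0],[0,0,0,0.003,0,0,0],[0,0,0,0.003,0,0,0],[0,0,0,0.003,0,0,0],[0,0,0,0.003,0,0,0],[0,0,0,0,0,0,0]])

```text
time: 18.07
tool_pos: [0.5892, -0.1735, 0.0547]
tcp_rot: [-2.284, -2.156, -0.0]
wrist_force: [-0.3, -0.0, -0.9]
width: 0.199
grip_force: 69.9
```

drive_tool(rows=[[0,0,0,0.002,0,0,0],[0,0,0,0.002,0,0,0],[0,0,0,0,0,0,0]])

```text
time: 18.32
tool_pos: [0.5894, -0.17, 0.0546]
tcp_rot: [-2.285, -2.156, -0.0]
wrist_force: [-1.5, -0.6, -0.9]
width: 0.201
grip_force: 69.9
```

drive_tool(rows=[[0,0,0,0.002,0,0,0],[0,0,0,0.002,0,0,0],[0,0,0,0,0,0,0]])

```text
time: 18.57
tool_pos: [0.5897, -0.166, 0.0547]
tcp_rot: [-2.285, -2.156, -0.0]
wrist_force: [-0.1, 0.6, 0.1]
width: 0.2
grip_force: 69.9
```

drive_tool(rows=[[0,0,0,0.002,0,0,0],[0,0,0,0.002,0,0,0],[0,0,0,0,0,0,0]])

```text
time: 18.82
tool_pos: [0.5899, -0.162, 0.0547]
tcp_rot: [-2.285, -2.156, -0.0]
wrist_force: [0.1, -0.7, -0.4]
width: 0.199
grip_force: 69.9
```

drive_tool(rows=[[0,0,0,0.002,0,0,0],[0,0,0,0.002,0,0,0],[0,0,0,0,0,0,0]])

```text
time: 19.07
tool_pos: [0.5903, -0.1585, 0.0549]
tcp_rot: [2.284, 2.156, -0.0]
wrist_force: [0.6, -1.7, -0.6]
width: 0.203
grip_force: 69.8
```

drive_tool(rows=[[0,0,0,0.002,0,0,0],[0,0,0,0.002,0,0,0],[0,0,0,0,0,0,0]])

```text
time: 19.32
tool_pos: [0.5906, -0.1559, 0.0552]
tcp_rot: [2.282, 2.155, -0.002]
wrist_force: [-0.5, -5.7, -0.2]
width: 0.202
grip_force: 69.9
```

drive_tool(rows=[[0,0,0,0.002,0,0,0],[0,0,0,0.002,0,0,0],[0,0,0,0,0,0,0],[0,0,0,0,0,0,0]])

```text
time: 19.65
tool_pos: [0.5908, -0.1523, 0.0552]
tcp_rot: [2.282, 2.155, -0.003]
wrist_force: [-0.5, -7.1, 0.5]
width: 0.202
grip_force: 69.9
```

```bash
python3 look.py; python3 look.py
```

```text
t 19.7 tcp [ 0.5908 -0.1522  0.0552] F [-1.59 -6.51  0.02] az 86.71 saw xy of stick -0.2314 0.0222 nose -0.1064 front if touching -0.0464
blk saw -0.1043 0.0201 [39.35876846  6.07308245] 86.86363983154297
t 19.75 tcp [ 0.5908 -0.1523  0.0552] F [-0.9  -7.36 -0.14] az 86.71 saw xy of stick -0.2314 0.0222 nose -0.1064 front if touching -0.0464
blk saw -0.1043 0.0201 [39.35876846  6.0457263 ] 86.86363983154297
```

drive_tool(rows=[[0,0,0,0.002,0,0,0],[0,0,0,0.002,0,0,0],[0,0,0,0,0,0,0]])

```text
time: 20.0
tool_pos: [0.5909, -0.1471, 0.0549]
tcp_rot: [2.284, 2.155, -0.001]
wrist_force: [0.3, -4.4, -1.5]
width: 0.203
grip_force: 69.8
```

drive_tool(rows=[[0,0,0,0.002,0,0,0],[0,0,0,0.002,0,0,0],[0,0,0,0,0,0,0],[0,0,0,0,0,0,0]])

```text
time: 20.33
tool_pos: [0.5913, -0.1427, 0.0548]
tcp_rot: [2.284, 2.156, -0.0]
wrist_force: [-0.4, -4.8, -0.8]
width: 0.2
grip_force: 69.8
```

drive_tool(rows=[[0,0,0,0.002,0,0,0],[0,0,0,0.002,0,0,0],[0,0,0,0,0,0,0],[0,0,0,0,0,0,0]])

```text
time: 20.67
tool_pos: [0.5914, -0.1383, 0.0547]
tcp_rot: [2.285, 2.156, 0.0]
wrist_force: [-0.4, -2.7, -0.4]
width: 0.199
grip_force: 69.8
```

drive_tool(rows=[[0,0,0,0.002,0,0,0],[0,0,0,0.002,0,0,0],[0,0,0,0,0,0,0],[0,0,0,0,0,0,0]])

```text
time: 21.0
tool_pos: [0.5916, -0.1343, 0.0547]
tcp_rot: [-2.285, -2.156, -0.0]
wrist_force: [-0.5, -3.9, -0.5]
width: 0.199
grip_force: 69.8
```

drive_tool(rows=[[0,0,0,0.002,0,0,0],[0,0,0,0.002,0,0,0],[0,0,0,0,0,0,0],[0,0,0,0,0,0,0]])

```text
time: 21.33
tool_pos: [0.5918, -0.1303, 0.0546]
tcp_rot: [-2.285, -2.156, -0.0]
wrist_force: [0.4, -4.1, -1.0]
width: 0.205
grip_force: 69.9
```

drive_tool(rows=[[0,0,0,0.002,0,0,0],[0,0,0,0.002,0,0,0],[0,0,0,0,0,0,0],[0,0,0,0,0,0,0]])

```text
time: 21.67
tool_pos: [0.592, -0.1263, 0.0546]
tcp_rot: [-2.285, -2.156, -0.0]
wrist_force: [0.8, -4.2, -0.4]
width: 0.199
grip_force: 69.9
```

drive_tool(rows=[[0,0,0,0.0015,0,0,0],[0,0,0,0.0015,0,0,0],[0,0,0,0,0,0,0],[0,0,0,0,0,0,0]])

```text
time: 22.0
tool_pos: [0.5922, -0.1234, 0.0547]
tcp_rot: [-2.285, -2.156, -0.0]
wrist_force: [-0.5, -4.0, -0.8]
width: 0.201
grip_force: 69.9
```

drive_tool(rows=[[0,0,0,0.0015,0,0,0],[0,0,0,0.0015,0,0,0],[0,0,0,0,0,0,0]])

```text
time: 22.25
tool_pos: [0.5923, -0.1204, 0.0547]
tcp_rot: [-2.285, -2.156, 0.0]
wrist_force: [0.5, -4.9, -0.5]
width: 0.202
grip_force: 69.9
```

drive_tool(rows=[[0,0,0,0.0015,0,0,0],[0,0,0,0.0015,0,0,0],[0,0,0,0,0,0,0]])

```text
time: 22.5
tool_pos: [0.5925, -0.1174, 0.0547]
tcp_rot: [-2.285, -2.156, -0.0]
wrist_force: [-0.3, -3.9, -0.3]
width: 0.199
grip_force: 69.9
```

drive_tool(rows=[[0,0,0,0.0015,0,0,0],[0,0,0,0.0015,0,0,0],[0,0,0,0,0,0,0]])

```text
time: 22.75
tool_pos: [0.5927, -0.1144, 0.0547]
tcp_rot: [-2.285, -2.156, -0.0]
wrist_force: [-0.1, -3.2, -0.1]
width: 0.2
grip_force: 69.9
```

drive_tool(rows=[[0,0,0,0.0015,0,0,0],[0,0,0,0.0015,0,0,0],[0,0,0,0,0,0,0]])

```text
time: 23.0
tool_pos: [0.5929, -0.1114, 0.0547]
tcp_rot: [-2.285, -2.156, 0.0]
wrist_force: [0.6, -4.0, -0.3]
width: 0.199
grip_force: 69.9
```

drive_tool(rows=[[0,0,0,0.0015,0,0,0],[0,0,0,0.0015,0,0,0],[0,0,0,0,0,0,0]])

```text
time: 23.25
tool_pos: [0.593, -0.1084, 0.0547]
tcp_rot: [-2.285, -2.156, -0.0]
wrist_force: [0.8, -4.5, -0.6]
width: 0.199
grip_force: 69.9
```

drive_tool(rows=[[0,0,0,0.0015,0,0,0],[0,0,0,0.0015,0,0,0],[0,0,0,0,0,0,0]])

```text
time: 23.5
tool_pos: [0.5932, -0.1054, 0.0547]
tcp_rot: [-2.285, -2.156, -0.0]
wrist_force: [0.3, -4.2, -0.8]
width: 0.2
grip_force: 69.9
```

drive_tool(rows=[[0,0,0,0.0015,0,0,0],[0,0,0,0.0015,0,0,0],[0,0,0,0,0,0,0]])

```text
time: 23.75
tool_pos: [0.5934, -0.1024, 0.0547]
tcp_rot: [-2.285, -2.156, -0.0]
wrist_force: [-0.5, -3.7, -0.4]
width: 0.202
grip_force: 69.9
```

drive_tool(rows=[[0,0,0,0.0015,0,0,0],[0,0,0,0.0015,0,0,0],[0,0,0,0,0,0,0]])

```text
time: 24.0
tool_pos: [0.5935, -0.0994, 0.0547]
tcp_rot: [-2.285, -2.156, 0.0]
wrist_force: [-0.3, -4.4, -0.9]
width: 0.205
grip_force: 69.9
```

drive_tool(rows=[[0,0,0,0.0015,0,0,0],[0,0,0,0.0015,0,0,0],[0,0,0,0,0,0,0]])

```text
time: 24.25
tool_pos: [0.5937, -0.0964, 0.0547]
tcp_rot: [-2.285, -2.156, -0.0]
wrist_force: [-0.4, -4.4, -0.8]
width: 0.202
grip_force: 69.9
```

drive_tool(rows=[[0,0,0,0.0015,0,0,0],[0,0,0,0.0015,0,0,0],[0,0,0,0,0,0,0]])

```text
time: 24.5
tool_pos: [0.5939, -0.0934, 0.0547]
tcp_rot: [-2.285, -2.156, -0.0]
wrist_force: [-0.1, -4.7, -0.9]
width: 0.197
grip_force: 69.9
```

drive_tool(rows=[[0,0,0,0.0015,0,0,0],[0,0,0,0.0015,0,0,0],[0,0,0,0,0,0,0]])

```text
time: 24.75
tool_pos: [0.5941, -0.0904, 0.0547]
tcp_rot: [-2.285, -2.156, -0.0]
wrist_force: [0.2, -4.7, -1.2]
width: 0.202
grip_force: 69.9
```

drive_tool(rows=[[0,0,0,0.0015,0,0,0],[0,0,0,0.0015,0,0,0],[0,0,0,0,0,0,0]])

```text
time: 25.0
tool_pos: [0.5943, -0.0874, 0.0547]
tcp_rot: [-2.285, -2.156, -0.0]
wrist_force: [-0.5, -4.6, -1.1]
width: 0.196
grip_force: 69.9
```

drive_tool(rows=[[0,0,0,0.0015,0,0,0],[0,0,0,0.0015,0,0,0],[0,0,0,0,0,0,0]])

```text
time: 25.25
tool_pos: [0.5944, -0.0844, 0.0546]
tcp_rot: [-2.285, -2.156, 0.0]
wrist_force: [0.1, -4.9, -0.0]
width: 0.201
grip_force: 69.9
```

drive_tool(rows=[[0,0,0,0.0015,0,0,0],[0,0,0,0.0015,0,0,0],[0,0,0,0,0,0,0]])

```text
time: 25.5
tool_pos: [0.5946, -0.0819, 0.0548]
tcp_rot: [2.284, 2.156, -0.001]
wrist_force: [0.5, -5.8, 0.2]
width: 0.204
grip_force: 69.9
```

drive_tool(rows=[[0,0,0,0.0005,0,0,0],[0,0,0,0,0,0,0],[0,0,0,0,0,0,0],[0,0,0,0,0,0,0]])

```text
time: 25.83
tool_pos: [0.5947, -0.0818, 0.0548]
tcp_rot: [2.284, 2.156, -0.001]
wrist_force: [-0.1, -6.8, 0.5]
width: 0.204
grip_force: 69.9
```

drive_tool(rows=[[0,0,0,0.0005,0,0,0],[0,0,0,0.0005,0,0,0],[0,0,0,0,0,0,0],[0,0,0,0,0,0,0],[0,0,0,0,0,0,0]])

```text
time: 26.25
tool_pos: [0.5947, -0.0818, 0.055]
tcp_rot: [2.283, 2.155, -0.003]
wrist_force: [-0.8, -9.3, 1.0]
width: 0.196
grip_force: 70.0
```

drive_tool(rows=[[0,0,0,0.0005,0,0,0],[0,0,0,0.0002,0,0,0],[0,0,0,0,0,0,0],[0,0,0,0,0,0,0],[0,0,0,0,0,0,0],[0,0,0,0,0,0,0]])

```text
time: 26.75
tool_pos: [0.5948, -0.0818, 0.0552]
tcp_rot: [2.282, 2.155, -0.004]
wrist_force: [-2.1, -11.3, 1.7]
width: 0.202
grip_force: 70.1
```

```bash
python3 - <<'E'
from h import *
F=[]
for i in range(6): read_camera("wrist"); F.append(status.read_state()["wrist_force"])
print(np.mean(F,0).round(2))
u=np.array([.0576,.9983]); v=np.array([-.9983,.0576]); O=np.array([.6263,.0775])
for n in ("scene","top"):
    p=read_camera(n); im=ortho(p,.076,.53,.66,-.1,.15,.0005).astype(int); m=((im[...,2]-im[...,0]>45)&(im[...,1]-im[...,0]>20)).astype(np.uint8)
    k,l,st,c=cv2.connectedComponentsWithStats(m)
    for i in range(1,k):
        if st[i,4]>500:
            r=cv2.minAreaRect(np.argwhere(l==i)[:,::-1].astype(np.float32)); q=np.array([.66-r[0][1]*.0005,-.1+r[0][0]*.0005])-O; print(n,"blk saw",(q@u).round(4),(q@v).round(4),np.array(r[1])*.5,r[2])
E
```

```text
[ -1.56 -11.76   1.27]
top blk saw -0.0246 0.0093 [12.10987282 25.21849632] 87.1375961303711
top blk saw -0.0235 0.0383 [17.5 28.5] 90.0
```

drive_tool(rows=[[0,0,0,-0.001,0,0,0],[0,0,0,-0.002,0,0,0],[0,0,0,-0.003,0,0,0],[0,0,0,-0.005,0,0,0],[0,0,0,-0.01,0,0,0],[0,0,0,-0.015,0,0,0],[0,0,0,-0.015,0,0,0],[0,0,0,-0.015,0,0,0]])

```text
time: 27.82
tool_pos: [0.5906, -0.1468, 0.0546]
tcp_rot: [-2.285, -2.156, 0.0]
wrist_force: [-0.3, -0.1, -0.2]
width: 0.206
grip_force: 70.0
```

drive_tool(rows=[[0,0,0,-0.015,0,0,0],[0,0,0,-0.01,0,0,0],[0,0,0,0,0,-0.01,0],[0,0,0,0,0,-0.025,0],[0,0,0,0,0,-0.025,0],[0,0,0,0,0,-0.01,0],[0,0,0,0,0,0,0],[0,0,0,0,0,0,0]])

```text
time: 28.48
tool_pos: [0.59, -0.1701, 0.1254]
tcp_rot: [2.284, 2.155, 0.001]
wrist_force: [-0.3, -0.2, -1.2]
width: 0.198
grip_force: 69.9
```

```bash
python3 look.py; python3 look.py
```

```text
t 28.53 tcp [ 0.5889 -0.1697  0.124 ] F [-0.24 -0.61 -2.02] az 86.69 saw xy of stick -0.249 0.0231 nose -0.124 front if touching -0.064
t 28.58 tcp [ 0.5883 -0.1695  0.1231] F [-0.91  1.22 -1.68] az 86.69 saw xy of stick -0.2488 0.0238 nose -0.1238 front if touching -0.0638
```

drive_tool(rows=[[0,0,-3,0,0,0,0],[0,0,-3,0,0,0,0],[0,0,0,0.0122,-0.029,0,0],[0,0,0,0.0122,-0.029,0,0],[0,0,0,0.0122,-0.029,0,0],[0,0,0,0.0122,-0.029,0,0],[0,0,0,0.0122,-0.029,0,0],[0,0,0,0,0,0,0]])

```text
time: 29.25
tool_pos: [0.4336, -0.1129, 0.1207]
tcp_rot: [-2.161, -2.266, 0.007]
wrist_force: [-0.4, -1.1, -0.5]
width: 0.198
grip_force: 69.7
```

drive_tool(rows=[[0,0,0,0,0,0,0],[0,0,0,0,0,0,0],[0,0,0,0,0,0,0]])

```text
time: 29.5
tool_pos: [0.4427, -0.1162, 0.1245]
tcp_rot: [2.169, 2.273, 0.0]
wrist_force: [-0.2, 0.0, -0.6]
width: 0.201
grip_force: 69.7
```

```bash
python3 look.py
```

```text
t 29.55 tcp [ 0.4428 -0.1163  0.1246] F [-0.31 -0.49 -1.03] az 92.67 saw xy of stick -0.204 0.172 nose -0.079 front if touching -0.019
blk saw -0.0187 0.0192 [25.94046211 49.944767  ] 17.94940185546875
```

drive_tool(rows=[[0,0,0,0.001,-0.0022,0.03,0],[0,0,0,0,0,0.035,0],[0,0,0,0,0,0.03,0],[0,0,0,0,0,0.015,0],[0,0,0,0,0,0.005,0],[0,0,0,0,0,0.003,0],[0,0,0,0,0,0,0],[0,0,0,0,0,0,0]])

```text
time: 30.22
tool_pos: [0.4412, -0.1156, 0.0079]
tcp_rot: [2.168, 2.271, 0.002]
wrist_force: [0.1, -0.1, -0.8]
width: 0.202
grip_force: 69.7
```

drive_tool(rows=[[0,0,0,0,0,0.001,0],[0,0,0,0,0,0.001,0],[0,0,0,0,0,0,0],[0,0,0,0,0,0,0]])

```text
time: 30.55
tool_pos: [0.44, -0.1152, 0.0052]
tcp_rot: [2.168, 2.272, 0.001]
wrist_force: [-1.1, -0.0, -1.4]
width: 0.202
grip_force: 69.7
```

drive_tool(rows=[[0,0,0,0,0,0.001,0],[0,0,0,0,0,0.001,0],[0,0,0,0,0,0,0],[0,0,0,0,0,0,0],[0,0,0,0,0,0,0]])

```text
time: 30.97
tool_pos: [0.4395, -0.115, 0.0026]
tcp_rot: [-2.169, -2.273, 0.0]
wrist_force: [0.5, 0.2, -1.3]
width: 0.196
grip_force: 69.7
```

drive_tool(rows=[[0,0,0,0,0,0.0007,0],[0,0,0,0,0,0,0],[0,0,0,0,0,0,0]])

```text
time: 31.22
tool_pos: [0.4396, -0.1151, 0.0025]
tcp_rot: [-2.169, -2.273, 0.0]
wrist_force: [-2.0, 0.7, 5.6]
width: 0.204
grip_force: 70.6
```

Contact with the tray floor. Release and rise.

drive_tool(rows=[[0,0,0,0,0,-0.0007,0.1],[0,0,0,0,0,0,0.4],[0,0,0,0,0,0,0.8],[0,0,0,0,0,0,1],[0,0,0,0,0,0,1],[0,0,0,0,0,0,1],[0,0,0,0,0,0,1]], force=20)

```text
time: 31.8
tool_pos: [0.4395, -0.1151, 0.0026]
tcp_rot: [-2.169, -2.273, 0.0]
wrist_force: [-0.1, 0.5, 0.9]
width: 0.998
grip_force: 0.0
```

drive_tool(rows=[[0,0,0,0,0,-0.01,1],[0,0,0,0,0,-0.03,1],[0,0,0,0,0,-0.035,1],[0,0,0,0,0,-0.035,1],[0,0,0,0,0,-0.035,1],[0,0,0,0,0,-0.03,1],[0,0,0,0,0,0,1],[0,0,0,0,0,0,1]])

```text
time: 32.47
tool_pos: [0.4416, -0.1157, 0.1811]
tcp_rot: [2.165, 2.268, 0.004]
wrist_force: [0.4, -0.1, -0.0]
width: 1.002
grip_force: 0.0
```

```bash
python3 - <<'E'
from h import *
w=wrist(); s=status.read_state(); print(s["time"],s["tool_pos"],s["width"],s["wrist_force"])
im=ortho(w,.018,.38,.48,-.2,.03,.0005).astype(int); m=((im[...,2]-im[...,1]>70)).astype(np.uint8); k,l,st,c=cv2.connectedComponentsWithStats(m); i=1+np.argmax(st[1:,4]); cm=l==i
for cc in range(80,400,60):
    r=np.flatnonzero(cm[:,cc])
    if r.size: print(round(-.2+cc*.0005,4),.48-r[0]*.0005,.48-r[-1]*.0005)
print(-.2+np.flatnonzero(cm.any(0))[[0,-1]]*.0005)
u=np.array([.0576,.9983]); v=np.array([-.9983,.0576]); O=np.array([.6263,.0775])
im=ortho(w,.076,.53,.64,-.0,.12,.0005).astype(int); m=((im[...,2]-im[...,0]>50)&(im[...,1]-im[...,0]>20)).astype(np.uint8); k,l,st,c=cv2.connectedComponentsWithStats(m)
for i in range(1,k):
    if st[i,4]>300:
        P=np.argwhere(l==i)*.0005; q=np.c_[.64-P[:,0],P[:,1]]-O; print("amber",st[i,4],"saw x",(q@u).min().round(4),(q@u).max().round(4),"y",(q@v).min().round(4),(q@v).max().round(4))
p=read_camera("scene")
for o in ("stick","block"): print(o,[(round(d["score"],2),d["bbox"]) for d in masks_of(p,o)])
E
```

```text
32.5167 [ 0.43998114 -0.1151867   0.17887545] 1.0009640051549915 [ 0.14893282 -0.31429534  0.59071376]
-0.16 0.45149999999999996 0.435
-0.13 0.45149999999999996 0.432
-0.1 0.4485 0.432
-0.07 0.44699999999999995 0.4305
-0.04 0.4455 0.429
-0.01 0.44399999999999995 0.4275
[-0.166  -0.0045]
amber 370 saw x -0.0138 0.0002 y -0.0145 -0.0061
amber 1658 saw x -0.0772 -0.0698 y -0.0164 0.0545
amber 4017 saw x -0.0372 0.0103 y 0.0002 0.0408
amber 487 saw x -0.037 -0.0222 y 0.0004 0.0095
stick [(0.72, [271.7, 185.5, 327.0, 210.6]), (0.57, [267.8, 137.7, 282.0, 170.7]), (0.48, [224.9, 102.9, 238.9, 145.4])]
block []
```

The stick lies where it started. The block spans y 0 to 40.8 mm from the fence, and its rear end is where the stick left it.

```bash
python3 -c "
from workcell import workorder
print(workorder.finish_job())"
```

```text
the job is handed in; nothing more can be done
None
```

The job is handed in, but no verdict came back. By my measurements, the amber block is flush on the fence and was pushed onto the stop with about 7 N. The red push stick is back in its tray, and the open hand is clear of everything.

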